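# Complete the collar row and hold the probe on the red mark

### The arm

A 6-joint arm with a two-finger parallel gripper is mounted at the origin on the work surface. World frame = base frame: x ahead of the robot, y to its left, z up, the work surface at z = 0. Lengths are in m, angles in rad, forces in N, time in s.
With the tool pointing down it reaches from about 0.375 to 0.9 m from the base axis. Payload 3.1 kg.
Tool frame: the origin (TCP) lies on the front face of the gripper's body, between the roots of the fingers; the fingertips stand 70 mm ahead of it and the grasp point (between the pads) lies 51 mm ahead of it (arm.tcp_to_grasp is the distance from the TCP to the grasp point, in m); z points along the fingers, y is the direction in which the jaws open and shut (so a half turn about z gives the same grasp; the last joint's range is limited). The gripper opens to 87 mm and grips with 3 to 60 N. Pads are 19 mm wide; open, the fingers measure 117 mm over their backs; the gripper's body (75 mm by 190 mm) begins 51 mm behind the grasp point.
Start: joints at [1.03, 0.527, 1.433, -0, 1.181, -0.178], TCP at [0.222, 0.584, 0.292] pointing down, gripper open.
Joint ranges: [-3.08, 3.08], [-0.75, 2.2], [0.22, 2.44], [-1.43, 4.57], [0, 2.65], [-2.85, 2.85]. Speed limits (rad/s): [2.79, 2.79, 3.14, 3.14, 3.14, 3.14].

### API

Orientations are given as [roll, pitch, yaw] about the fixed x, y, z axes, in that order (R = Rz(yaw) Ry(pitch) Rx(roll)).
In Python, from workcell import arm gives the robot as it stands.
- The arm moves only by the tool arm_command, never from a script. Its argument "steps" is a list of rows, each a list of 4 numbers: the shift along the world's x, y, z in mm, then the turn about the world's z in units of 5 degrees (1.0 is 5 degrees). A call has exactly 10 rows; each row is the pose to reach, as a shift and turn from the pose measured when the call began; what a row does not reach only later rows make up. A row lasts 1/12 s, in which the tool goes at most 41.7 mm and 7.16 degrees, less where a joint would pass 70% of its speed; a pose out of reach is approached as far as the arm can. A call with a gripper value outside its range is refused whole. "grip" is the gripper's target within -1 to 1 (shut at 1, half-way at 0, fully open at -1), set as the call begins (left out, the last holds). The fingers move at their own pace and stop on an object; the grip force is fixed at half the most. Time passes only in rows, so rows that repeat a pose let the fingers close, or fill a call up. It gives the time, the measured TCP pose, the force and the opening at its end, in the units of the state.
- arm.read_state(): the state, without advancing time (a new reading comes with each control period).
- arm.snapshot(name): name is "scene" or "top" or "wrist"; returns the picture (480x640x3 uint8, blue, green, red); there is no depth.
- arm.get_calibration(name): a dict with "K" (3x3 intrinsics, pixels), "k1" (the pictures are not rectified: a ray, as slopes to the right and down, at radius r is drawn at 1 + k1 r^2 times it, then the intrinsics apply), "extrinsics" (4x4, takes a point from world to camera coordinates); the wrist camera has in their place "T_tool_cam" (4x4, takes a point from camera to tool coordinates, whose origin is the TCP and whose axes are the flange's). Camera axes: x right, y down, z forward; pixel columns grow to the right and rows downward; lengths in m; the calibration is good to about 2 mm. A picture is of the moment at which its call begins: read the wrist's pose just before it. get_calibration takes no time and is no camera call.
- arm.finish_job(): hands the job in, once; it reports no verdict.
Trained networks look in the newest picture that a camera, given by its name, has taken for a name from the list of things; names that differ only in an ending like _2 or _b are one class to them, and where a whole thing is asked for, a point or a joint stands for the part that bears it (a point fixed in the world has none). Each returns a list of dicts, best first, with "p" (0 to 1); they miss things now and then, are a little off and sometimes report something else, mostly with a low value. They report only what shows in the picture. A call takes as long as a camera call. They do not tell look-alikes from the thing itself.
- arm.spot_in(camera, query): "extent" ([left, top, right, bottom] in pixels, round what is visible of it).
- arm.trace(camera, query): "mask" (480x640 bool, what is visible of it) and "extent" ([left, top, right, bottom] in pixels, round what is visible of it).
The state is a dict: "t": time; "joint_pos": joint angles; "dq": joint speeds; "effort": joint torques, N m; "eef_pos": TCP position; "ee_rot": TCP orientation; "wrist_force": force on the tool from outside, world axes, zero at the start; "ft_torque": the same for the moment, N m; "grip_width": opening from 0.0 (shut) to 1.0 (fully open).
Only numpy, scipy, OpenCV 4.12 (cv2) and the standard library are available. Lean on these libraries where they do the work, as an engineer would, in place of code of your own. Each camera call takes 0.05 s, during which the arm holds its last target.

### The job

Put the two loose steel collars flat into the two empty pockets of the green tray, either way round, so that all three stand in a row and let go of them. Then take the yellow probe out of its blue stand and hold it upright with its foot on the red dot of the marked collar, pressing gently so that the sprung foot goes about half-way in, never to its stop, and finish while still holding it there. Leave the grey bin, the screwdriver and the hex key alone.

Things in the scene. Friction and masses are not known exactly. Their poses are not given: they have to be found in the camera images.
- tray: fixed green tray with dark pocket floors, 90 (its x) by 250 (its y) by 14 mm high, with three round pockets 56 mm wide and 10 mm deep (pocket floor 4 mm above the table) in a row along its y, 75 mm apart; origin at the centre of its underside, z up
- tray_hole0 (a point): centre of the mouth of the first end pocket (tray's -y end), level with the tray's top, 14 mm above the table; empty at the start
- tray_hole1 (a point): centre of the mouth of the middle pocket, level with the tray's top; empty at the start
- tray_hole2 (a point): centre of the mouth of the other end pocket (tray's +y end), level with the tray's top; it already holds a collar
- collar_marked: loose turned steel collar (thick ring) standing flat on the table, outside diameter 50, bore 20, 36 mm high, about 0.45 kg, with a red dot on its top face; origin at the centre of its underside, z up
- mark (a point): centre of the red dot (12 mm across) on the top face of the marked collar, 17.5 mm from the collar's axis, along the collar's +x, 36 mm above its underside
- collar_plain: loose steel collar like the marked one but without a dot, standing flat on the table; origin at the centre of its underside
- collar_loaded: steel collar of the same size, without a dot, already standing in the tray's +y end pocket, its underside 4 mm above the table; origin at the centre of its underside; it stays there
- stand: fixed blue stand, base 90 x 90 x 8 mm with a square sleeve 42 mm wide whose top is 91 mm above the table; the probe hangs loosely in it, upright; origin at the centre of the underside
- probe: loose yellow probe, about 0.18 kg, 146 mm long: a square handle 26 x 26 mm from 45 to 145 mm above the origin, a black nose below it and a sprung steel foot at the bottom; origin at the tip of the foot when not pressed in, z up along the handle, x and y square to the handle's flats. In the stand the origin is 16 mm above the table and the handle stands 70 mm out of the sleeve (from 75 mm above the origin); it lifts straight out
- foot_tip (a point): tip of the probe's sprung foot, rounded, 10 mm wide; it moves along the probe's z with the foot
- foot (a joint): how far the sprung foot is pressed into the probe, in m: 0 free, 0.016 at its stop; it takes about 1 N to start and 0.25 N more for each mm (3 N half-way)
- bin: grey plastic open parts bin, 90 x 120 x 60 mm, loose, to be left alone; origin at the centre of its underside
- screwdriver: red-handled screwdriver, 190 mm long, lying loose on the table, to be left alone; origin under its middle
- hexkey: dark L-shaped hex key, 120 x 35 mm, 8 mm thick, lying loose on the table, to be left alone; origin under its middle
Things that resemble listed ones, but are neither listed nor needed, are in the scene too. What is shaped like the collar_plain but pink or purple is not meant. Of the things that look like the stand, take the one that is farthest from the robot's base at the start.

How it is judged:
By the outcome, as a careful person would: the job done as asked, in the order asked, and still so for the second after the job is handed in, while the arm keeps its last pose, push and grip.
It also fails if it takes over 67 s, if anything falls off the work surface, if the arm or the gripper's body presses on something with over 40 N, if the wrist force passes 120 N, or if a joint passes its speed limit or range.

## Working session

There is one attempt and no reset: what is moved stays moved. The work goes in short steps, Python scripts to look and compute and a tool call to move; the robot and the scene stay as the last step left them, time stands still between calls to the robot, and variables do not carry over. Pictures are saved under pics/ and viewed, and the job is handed in when it is done.

Besides the shell and the picture viewer there is one more tool, called as name(argument=value, ...) on one line, values as JSON. arm_command: Moves the arm, as the interface text tells. Its arguments: {"type":"object","properties":{"steps":{"type":"array"},"grip":{"type":"number"}},"required":["steps"]}

```bash
mkdir -p pics; ls
python3 - <<'E'
from workcell import arm
import cv2,numpy as np
for n in ["scene","top"]:
    im=arm.snapshot(n); cv2.imwrite(f"pics/{n}0.png",im)
    c=arm.get_calibration(n); print(n,np.round(c["K"],1).tolist(),c["k1"],np.round(c["extrinsics"],3).tolist())
c=arm.get_calibration("wrist");print({k:np.round(v,4).tolist() for k,v in c.items()})
im=arm.snapshot("wrist"); cv2.imwrite(f"pics/wrist0.png",im)
print(arm.read_state(), arm.tcp_to_grasp)
E
```

```text
pics
scene [[518.7, 0.0, 319.0], [0.0, 518.7, 238.2], [0.0, 0.0, 1.0]] -0.008169500470621144 [[-0.153, 0.988, 0.011, 0.119], [0.789, 0.129, -0.601, -0.425], [-0.595, -0.083, -0.799, 1.44], [0.0, 0.0, 0.0, 1.0]]
top [[466.9, 0.0, 329.3], [0.0, 466.9, 236.4], [0.0, 0.0, 1.0]] -0.09673456824353374 [[0.022, -1.0, 0.012, -0.057], [-0.995, -0.023, -0.098, 0.589], [0.099, -0.01, -0.995, 1.01], [0.0, 0.0, 0.0, 1.0]]
{'K': [[371.4, 0.0, 318.7718], [0.0, 371.4, 236.6532], [0.0, 0.0, 1.0]], 'k1': -0.0106, 'T_tool_cam': [[0.0006, -0.9644, -0.2644, 0.0712], [1.0, 0.0007, -0.0004, -0.0003], [0.0006, -0.2644, 0.9644, -0.0925], [0.0, 0.0, 0.0, 1.0]]}
{'t': 0.15, 'joint_pos': array([ 1.02947460e+00,  5.28254384e-01,  1.43360780e+00,  3.40655000e-06,
        1.18139842e+00, -1.78487166e-01]), 'dq': array([ 2.98096343e-05, -1.00151770e-03, -4.38333317e-03, -2.58163843e-04,
       -2.17217743e-03,  6.37098563e-04]), 'effort': array([ 1.52994824e-03, -4.40426624e+01, -1.76844013e+01,  6.34219358e-02,
        5.51377411e-02, -7.53753829e-05]), 'eef_pos': array([0.22155897, 0.58393373, 0.29149531]), 'ee_rot': array([-3.13995176e+00, -2.99229281e-04,  2.77875655e+00]), 'wrist_force': array([ 0.57316596,  0.71833218, -0.04270798]), 'ft_torque': array([-0.01059337,  0.01435416, -0.01571413]), 'grip_width': 0.9993928488959752} 0.051
```

View pics/scene0.png

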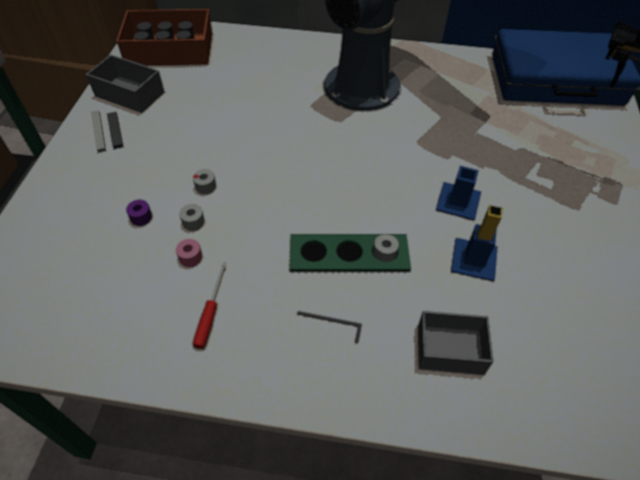

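View pics/top0.png

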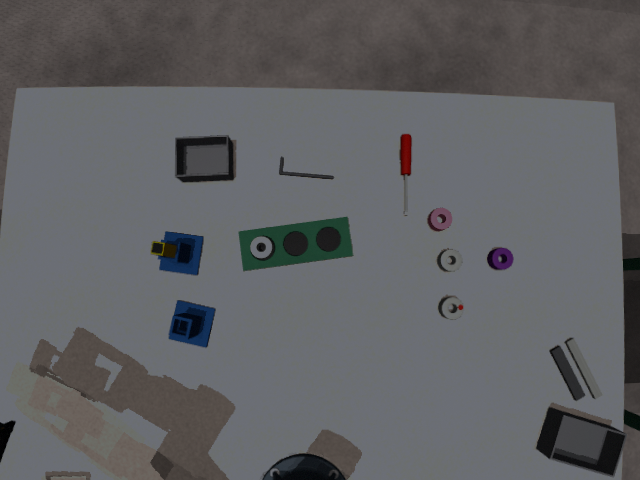

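View pics/wrist0.png

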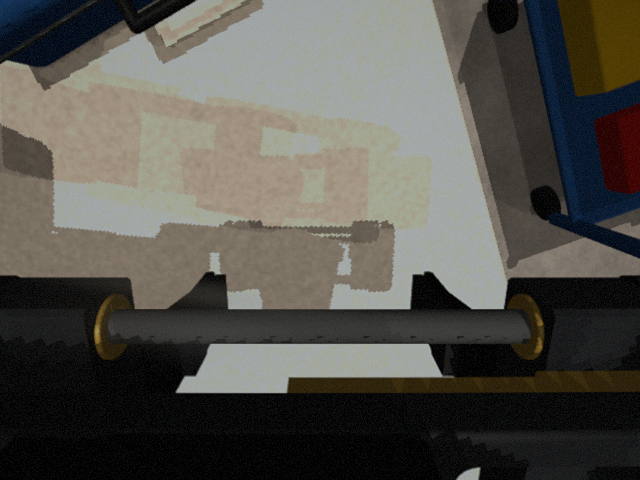

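Top view: marked collar (452,307) with its red dot at about (460,306), plain steel collar (450,260), and pink (440,219) and purple (501,258) look-alikes. The tray is at (296,243). Two stands: (182,253), which holds the probe, and an empty one at (190,323). The first is farther from the base, at about (305,480). I'll confirm these in a crop and measure.

```bash
cat > h.py <<'E'
from workcell import arm
import cv2,numpy as np
def ray(n,uv,st=None):
    c=arm.get_calibration(n);K=np.array(c["K"]);k1=c["k1"]
    uv=np.atleast_2d(uv).astype(float)
    d=np.array([k1,0,0,0,0.])
    xy=cv2.undistortPoints(uv[:,None],K,d)[:,0]
    if n=="wrist":
        T=np.eye(4);R=rpy(st["ee_rot"]);T[:3,:3]=R;T[:3,3]=st["eef_pos"];M=T@np.array(c["T_tool_cam"])
    else: M=np.linalg.inv(np.array(c["extrinsics"]))
    D=np.c_[xy,np.ones(len(xy))]@M[:3,:3].T
    return M[:3,3],D
def rpy(r):
    from scipy.spatial.transform import Rotation as R
    return R.from_euler('xyz',r).as_matrix()
def at(n,uv,z,st=None):
    o,D=ray(n,uv,st); return o+D*((z-o[2])/D[:,2])[:,None]
def proj(n,P,st=None):
    c=arm.get_calibration(n);K=np.array(c["K"]);d=np.array([c["k1"],0,0,0,0.])
    if n=="wrist":
        T=np.eye(4);T[:3,:3]=rpy(st["ee_rot"]);T[:3,3]=st["eef_pos"];E=np.linalg.inv(T@np.array(c["T_tool_cam"]))
    else:E=np.array(c["extrinsics"])
    return cv2.projectPoints(np.atleast_2d(P).astype(float),cv2.Rodrigues(E[:3,:3])[0],E[:3,3],K,d)[0][:,0]
E
python3 - <<'E'
from h import *
t=cv2.imread("pics/top0.png");s=cv2.imread("pics/scene0.png")
a=cv2.resize(t[195:335,395:525],None,fx=3,fy=3);b=cv2.resize(t[215:355,140:250],None,fx=3,fy=3)
cv2.imwrite("pics/crop.png",np.hstack([a,b]))
for n in ["top","scene"]:
    for q in ["collar_marked","collar_plain","collar_loaded","tray","stand","probe","mark"]:
        for r in arm.trace(n,q)[:3]:
            m=r["mask"]; e=r["extent"]; ys,xs=np.nonzero(m)
            if len(xs)==0: continue
            print(n,q,round(r["p"],2),np.round(e).tolist(),np.round([xs.mean(),ys.mean()],1),len(xs))
E
```

```text
top collar_marked 0.56 [439.0, 296.0, 463.0, 323.0] [450.5 307.4] 463
top collar_plain 0.86 [434.0, 250.0, 461.0, 270.0] [449.8 260.6] 458
top collar_plain 0.63 [488.0, 248.0, 514.0, 272.0] [499.9 258.5] 447
top collar_plain 0.56 [427.0, 207.0, 451.0, 232.0] [439.2 219.2] 445
top collar_loaded 0.96 [250.0, 233.0, 276.0, 261.0] [261.6 247.1] 363
top tray 0.79 [243.0, 216.0, 356.0, 270.0] [299.2 243.1] 3948
top stand 0.87 [160.0, 232.0, 205.0, 276.0] [182.8 253.4] 1337
top stand 0.63 [168.0, 299.0, 217.0, 350.0] [191.6 323.2] 1602
top probe 0.81 [151.0, 240.0, 174.0, 254.0] [163.  249.3] 336
top probe 0.7 [437.0, 294.0, 463.0, 321.0] [450.8 307.4] 461
top mark 0.68 [440.0, 300.0, 462.0, 321.0] [450.3 307.6] 438
scene collar_marked 0.9 [193.0, 167.0, 219.0, 197.0] [204.5 181.5] 509
scene collar_plain 0.95 [178.0, 241.0, 203.0, 267.0] [188.9 252.9] 612
scene collar_plain 0.92 [127.0, 202.0, 152.0, 226.0] [139.5 212.7] 570
scene collar_plain 0.84 [179.0, 203.0, 206.0, 232.0] [192.1 217.1] 548
scene collar_loaded 0.58 [371.0, 238.0, 401.0, 259.0] [385.  248.1] 570
scene tray 0.81 [289.0, 236.0, 412.0, 272.0] [342.9 254.3] 3965
scene stand 0.89 [433.0, 167.0, 482.0, 219.0] [459.7 195.1] 1676
scene stand 0.66 [452.0, 225.0, 495.0, 281.0] [474.7 257. ] 1801
scene stand 0.43 [193.0, 264.0, 225.0, 348.0] [206.6 319.3] 794
scene probe 0.88 [477.0, 208.0, 504.0, 242.0] [489.4 222.8] 573
scene probe 0.52 [415.0, 310.0, 493.0, 377.0] [453.6 343.3] 4411
scene mark 0.97 [193.0, 168.0, 219.0, 194.0] [204.7 181.2] 519
scene mark 0.68 [418.0, 311.0, 491.0, 377.0] [453.5 343.3] 4281
```

View pics/crop.png

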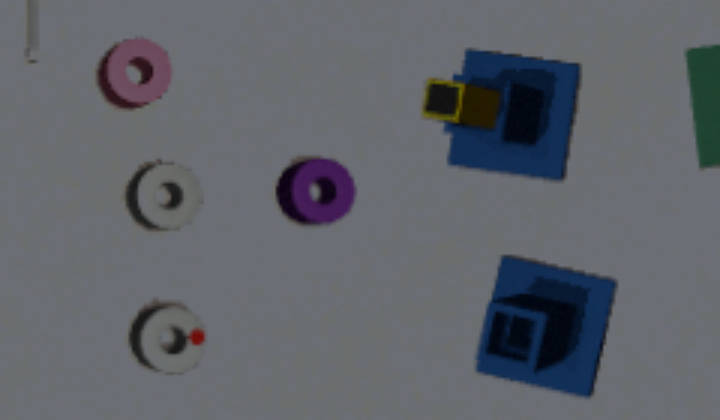

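The crop shows the marked collar with its red dot toward -y, the plain white collar above it, the pink and purple decoys, and the probe in the upper (farther) stand. Next is fitting precise positions.

Run:
```python
from h import *
from scipy.optimize import least_squares
t=cv2.imread("pics/top0.png");hsv=cv2.cvtColor(t,cv2.COLOR_BGR2HSV)
s=cv2.imread("pics/scene0.png");hs=cv2.cvtColor(s,cv2.COLOR_BGR2HSV)
for n,im,h in(("top",t,hsv),("scene",s,hs)):
    g=cv2.inRange(h,(60,90,25),(90,255,255)); g=cv2.morphologyEx(g,cv2.MORPH_CLOSE,np.ones((5,5)))
    c=max(cv2.findContours(g,0,2)[0],key=cv2.contourArea)
    hull=cv2.convexHull(c)[:,0].astype(float)
    P=at(n,hull,.014)[:,:2].astype(np.float32)
    r=cv2.minAreaRect(P); print(n,"tray",np.round(r[0],4),np.round(r[1],4),r[2])
    # white collar pixels near
    for nm,u,z in (("marked",(452,307),.036),("plain",(450.5,260),.036),("loaded",(261,247),.040)) if n=="top" else (("marked",(204,177),.036),("plain",(192,213),.036),("loaded",(386,244),.040)):
        x,y=map(int,u); w=im[y-20:y+20,x-20:x+20].astype(int)
        gray=w.min(2)
        bright=(w.max(2)-0); 
        cv2.imwrite(f"pics/c_{n}_{nm}.png",cv2.resize(im[y-20:y+20,x-20:x+20],None,fx=8,fy=8,interpolation=0))
    red=cv2.inRange(h,(0,150,60),(8,255,255))|cv2.inRange(h,(172,150,60),(180,255,255))
    k,l,st,ce=cv2.connectedComponentsWithStats(red)
    for i in range(1,k):
        if st[i,4]>5: print(n,"red",ce[i],st[i,4],at(n,ce[i],.036)[0])
for n in("top","scene"):
    print(n,np.hstack([cv2.imread(f"pics/c_{n}_{m}.png") for m in("marked","plain","loaded")]).shape)
cv2.imwrite("pics/cc.png",cv2.resize(np.vstack([np.hstack([cv2.imread(f"pics/c_{n}_{m}.png") for m in("marked","plain","loaded")]) for n in ("top","scene")]),(798,532),interpolation=cv2.INTER_AREA)*2)
```

```text
top tray [0.5748 0.0329] [0.0888 0.2482] 9.151148796081543
top red [405.51785714 153.8877551 ] 392 [ 0.78181423 -0.21239917  0.036     ]
top red [460.35294118 307.        ] 17 [ 0.43981492 -0.33661214  0.036     ]
scene tray [0.5813 0.0326] [0.0895 0.2432] 9.273707389831543
scene red [199.5         34.66666667] 6 [-0.10865265 -0.49173893  0.036     ]
scene red [199.125  38.375] 8 [-0.08996641 -0.48725836  0.036     ]
scene red [195.16666667 175.83333333] 6 [ 0.44230072 -0.33675619  0.036     ]
scene red [204.86914062 323.74609375] 512 [ 0.80008762 -0.20946785  0.036     ]
top (320, 960, 3)
scene (320, 960, 3)
```

View pics/cc.png

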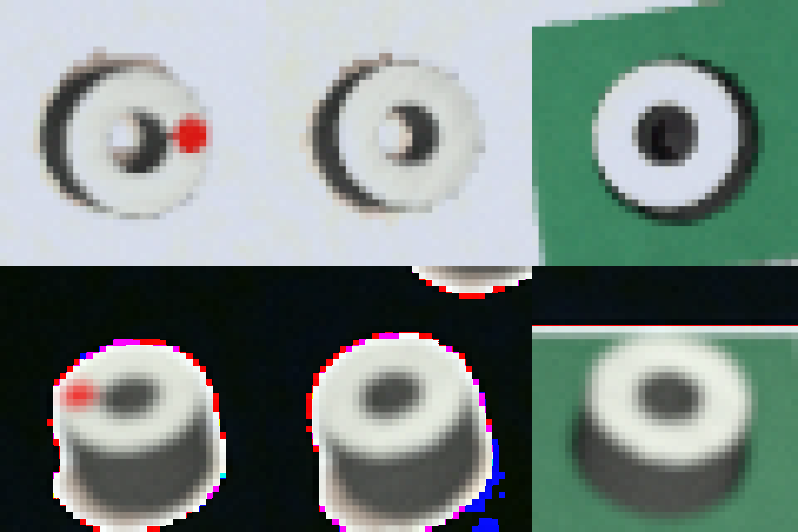

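Run:
```python
from h import *
print("marked",at("top",(452.2,307.3),.036)[0],"plain",at("top",(451.3,260),.036)[0],"loaded",at("top",(261,246.5),.04)[0])
c=np.array([.5748,.0329]);a=np.radians(9.15);y=np.array([-np.sin(a),np.cos(a)])
print([c+k*.075*y for k in(-1,0,1)])
print("probe top",at("top",(157.0,247.7),.161)[0])
f=lambda u,v:((u-390)/3+140-.33,v/3+215-.33)
P=at("top",[f(468,50),f(580,65),f(564,180),f(449,164)],.008);print(P,P.mean(0))
d=P[0]-P[1];print(np.degrees(np.arctan2(d[1],d[0])));d=P[1]-P[2];print(np.degrees(np.arctan2(d[1],d[0])))
```

```text
marked [ 0.43890717 -0.31828976  0.036     ] plain [ 0.54332828 -0.31608957  0.036     ] loaded [0.56338929 0.10602632 0.04      ]
[array([ 0.58672648, -0.04114566]), array([0.5748, 0.0329]), array([0.56287352, 0.10694566])]
probe top [0.54709823 0.29400797 0.161     ]
[[0.595235   0.3313588  0.008     ]
 [0.58577137 0.24404733 0.008     ]
 [0.49829746 0.25217663 0.008     ]
 [0.50793941 0.34130173 0.008     ]] [0.54681081 0.29222113 0.008     ]
83.81390242580635
-5.309473309626774
```

arm_command(steps=[[40, -20, 0, -1], [70, -50, 0, -2], [100, -90, 0, -4], [130, -130, 0, -5], [160, -170, 0, -6], [190, -210, 0, -8], [220, -250, 0, -9], [250, -290, 0, -10], [280, -330, 0, -11], [310, -370, 0, -12]], grip=-1)

```text
t: 1.68
eef_pos: [0.4905, 0.2688, 0.2925]
ee_rot: [3.141, -0.0, 1.727]
wrist_force: [0.4, 0.0, 0.1]
grip_width: 0.994
```

arm_command(steps=[[10, -40, 0, 0], [10, -80, 0, 0], [10, -120, 0, 0], [10, -160, 0, 0], [10, -200, 0, 0], [0, -240, 0, 0], [0, -280, 0, 0], [-10, -320, -10, 0], [-20, -360, -20, 0], [-20, -400, -30, 0]])

```text
t: 2.52
eef_pos: [0.4686, -0.1314, 0.2628]
ee_rot: [-3.141, -0.001, 1.727]
wrist_force: [1.1, -0.0, 0.3]
grip_width: 1.003
```

arm_command(steps=[[-10, -40, -10, 0], [-20, -80, -20, 0], [-30, -120, -20, 0], [-30, -160, -20, 0], [-30, -200, -20, 0], [-30, -220, -20, 0], [-30, -220, -20, 0], [-30, -220, -20, 0], [-30, -220, -20, 0], [-30, -220, -20, 0]])

```text
t: 3.35
eef_pos: [0.4384, -0.3496, 0.2426]
ee_rot: [-3.14, -0.003, 1.729]
wrist_force: [0.2, 0.1, 1.0]
grip_width: 1.0
```

Run:
```python
from h import *
s=arm.read_state();print(s["t"],s["eef_pos"],s["ee_rot"])
im=arm.snapshot("wrist");cv2.imwrite("pics/w1.png",im)
print(proj("wrist",[[.439,-.318,.036],[.5433,-.316,.036]],s))
```

```text
3.35 [ 0.43843392 -0.34958464  0.24260751] [-3.14037837e+00 -2.57381691e-03  1.72861468e+00]
[[325.11443424 187.27674377]
 [451.47255968 205.08505017]]
```

View pics/w1.png

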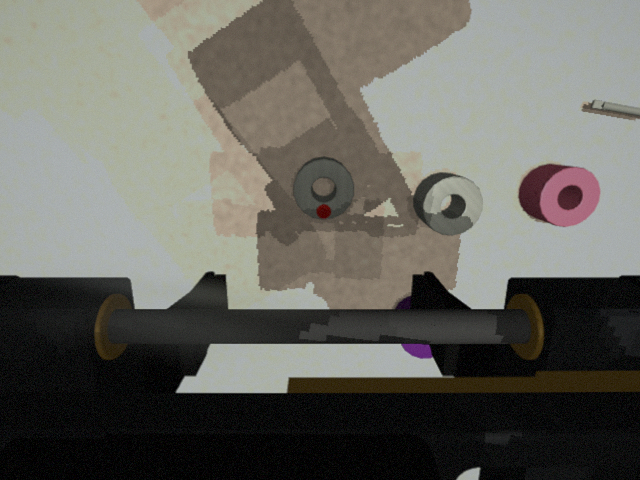

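Wrist view: marked collar face at (323,187) with the dot at (323,211), and the plain collar at about (452,205). Both match the predictions from the top camera. Now the wrist-based numbers.

Run:
```python
from h import *
s=arm.read_state()
print(at("wrist",[(323.5,187),(323,211),(452.5,205.5)],.036,s))
im=cv2.imread("pics/w1.png");a=cv2.resize(im[140:250,280:500],None,fx=3.6,fy=3.6);cv2.imwrite("pics/w1c.png",a)
```

```text
[[ 0.43786187 -0.31805771  0.036     ]
 [ 0.44063399 -0.33755364  0.036     ]
 [ 0.54443957 -0.31624097  0.036     ]]
```

View pics/w1c.png

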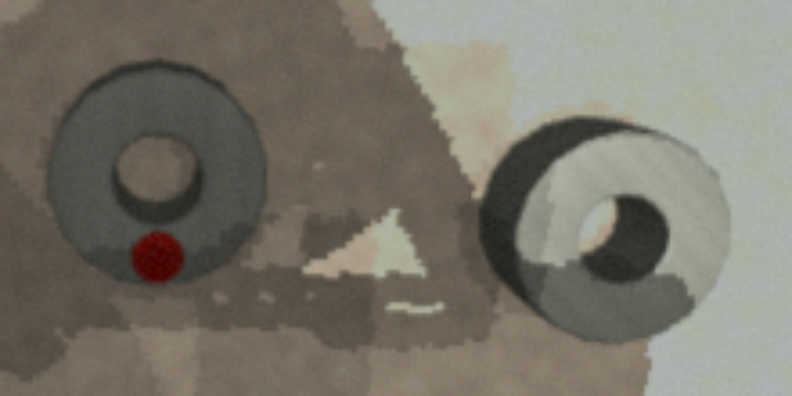

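arm_command(steps=[[0, 15, -20, 0], [0, 31, -50, 0], [0, 31, -80, 0], [0, 31, -110, 0], [0, 31, -135, 0], [0, 31, -150, 0], [0, 31, -158, 0], [0, 31, -158, 0], [0, 31, -158, 0], [0, 31, -158, 0]])

```text
t: 4.23
eef_pos: [0.4393, -0.3188, 0.0859]
ee_rot: [3.141, -0.0, 1.73]
wrist_force: [-0.7, -0.1, 0.0]
grip_width: 1.001
```

arm_command(steps=[[0, 0, 0, 0], [0, 0, 0, 0], [0, 0, 0, 0], [0, 0, 0, 0], [0, 0, 0, 0], [0, 0, 0, 0], [0, 0, 0, 0], [0, 0, 0, 0], [0, 0, 0, 0], [0, 0, 0, 0]], grip=1)

```text
t: 5.07
eef_pos: [0.4386, -0.3186, 0.0859]
ee_rot: [-3.14, -0.001, 1.73]
wrist_force: [-4.6, -1.2, 4.1]
grip_width: 0.572
```

arm_command(steps=[[0, 0, 30, 0], [0, 0, 70, 0], [10, 20, 105, 0], [25, 55, 120, 0], [40, 90, 125, 0], [55, 125, 130, 0], [70, 160, 130, 0], [85, 195, 130, 0], [100, 230, 130, 0], [115, 260, 130, 0]])

```text
t: 5.9
eef_pos: [0.5536, -0.0555, 0.215]
ee_rot: [-3.14, -0.003, 1.73]
wrist_force: [-0.2, -0.5, -4.5]
grip_width: 0.576
```

arm_command(steps=[[15, 25, 0, 0], [20, 40, 0, 0], [20, 50, 0, 0], [20, 50, 0, 0], [20, 50, 0, 0], [20, 50, 0, 0], [20, 50, 0, 0], [20, 50, 0, 0], [20, 50, 0, 0], [20, 50, 0, 0]])

```text
t: 6.73
eef_pos: [0.5735, -0.0063, 0.2151]
ee_rot: [-3.14, -0.003, 1.729]
wrist_force: [-0.6, -0.2, -4.9]
grip_width: 0.573
```

Run:
```python
from h import *
s=arm.read_state();print(s["t"],s["eef_pos"],s["ee_rot"],s["wrist_force"])
im=arm.snapshot("wrist");cv2.imwrite("pics/w2.png",im)
np.save("s2.npy",np.r_[s["eef_pos"],s["ee_rot"]])
print(proj("wrist",[[.5867,-.0411,.014],[.5748,.0329,.014],[.5629,.1069,.014],[.5629,.1069,.040]],s))
```

```text
6.7333 [ 0.57352823 -0.00626655  0.2150835 ] [-3.13978705 -0.00324974  1.72898316] [-0.58424191 -0.16744859 -4.88839937]
[[327.32383929 268.80094995]
 [327.83501159 179.02244254]
 [328.40485504  76.60074141]
 [329.2952263   70.59112994]]
```

View pics/w2.png

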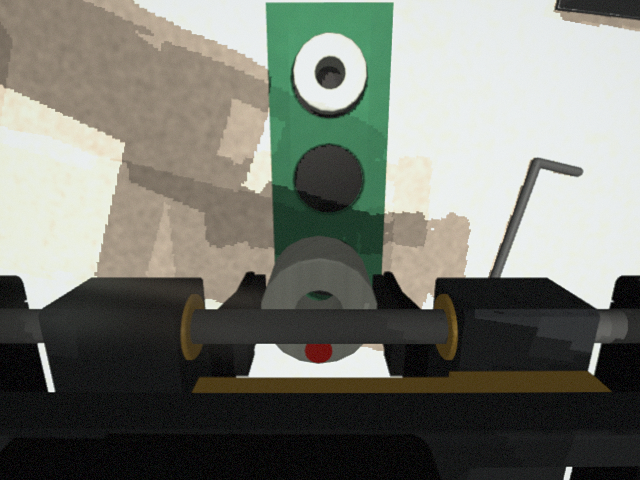

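Wrist view: middle pocket at about (329,178), loaded collar at about (330,72), and the held marked collar below with its dot at (318,352). I'll fit the pocket precisely, and also how the collar sits in the grip.

Run:
```python
from h import *
v=np.load("s2.npy");s=dict(eef_pos=v[:3],ee_rot=v[3:])
im=cv2.imread("pics/w2.png");h=cv2.cvtColor(im,cv2.COLOR_BGR2HSV)
r=im[130:230,280:385];m=((r.max(2).astype(int)-r.min(2))<22)&(r.max(2)<75)
k,l,st,ce=cv2.connectedComponentsWithStats(m.astype(np.uint8),connectivity=4)
i=1+np.argmax(st[1:,4]);print(st[i],ce[i]+[280,130])
c=max(cv2.findContours((l==i).astype(np.uint8),0,1)[0],key=cv2.contourArea)
e=cv2.fitEllipse(cv2.convexHull(c));ctr=np.array(e[0])+[280,130];print(e,ctr,at("wrist",ctr,.014,s))
R=rpy(s["ee_rot"]);g=s["eef_pos"]+R@[0,0,.051];print("grasp",g)
# dot in held: collar top ~ fingertips z-.016+.036
print(at("wrist",(318,352),s["eef_pos"][2]-.0859+.036,s))
cv2.imwrite("pics/w2c.png",cv2.resize(im[120:380,230:420],None,fx=2.2,fy=2.2))
```

```text
[  14   14   69   71 3692] [327.88353196 178.90465872]
((48.01311111450195, 49.4655876159668), (67.99776458740234, 70.57521057128906), 6.644373893737793) [328.01311111 179.46558762] [[0.57499544 0.03257994 0.014     ]]
grasp [ 0.57341118 -0.00611739  0.16408385]
[[ 0.57692198 -0.02548836  0.1651835 ]]
```

View pics/w2c.png

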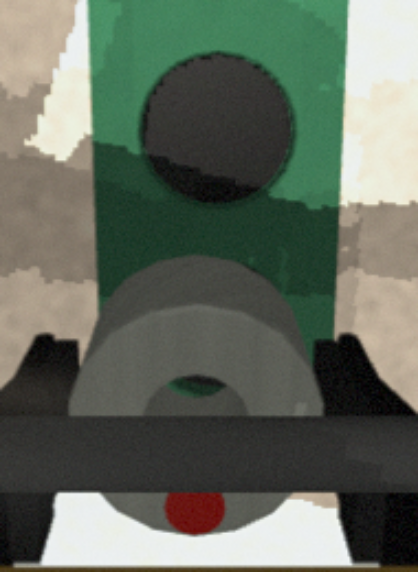

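Run:
```python
from h import *
v=np.load("s2.npy");s=dict(eef_pos=v[:3],ee_rot=v[3:])
z=.165
print(at("wrist",[(318.9,258.6),(318.6,363),(261.5,304),(376.5,304)],z,s), at("wrist",[(319,236)],z-.036,s))
```

```text
[[ 0.57054496  0.01678085  0.165     ]
 [ 0.57806427 -0.03097744  0.165     ]
 [ 0.54994106 -0.00685698  0.165     ]
 [ 0.59756135  0.00081988  0.165     ]] [[0.57056277 0.01656482 0.129     ]]
```

arm_command(steps=[[0, 20, 0, 0], [1, 40, -20, 0], [1, 40, -50, 0], [1, 40, -80, 0], [1, 40, -100, 0], [1, 40, -107, 0], [1, 40, -107, 0], [1, 40, -107, 0], [1, 40, -107, 0], [1, 40, -107, 0]])

```text
t: 7.62
eef_pos: [0.5757, 0.0337, 0.1097]
ee_rot: [3.14, -0.002, 1.729]
wrist_force: [-0.3, -0.3, -4.1]
grip_width: 0.572
```

arm_command(steps=[[0, 0, -2, 0], [0, 0, -4, 0], [0, 0, -6, 0], [0, 0, -8, 0], [0, 0, -10, 0], [0, 0, -12, 0], [0, 0, -14, 0], [0, 0, -16, 0], [0, 0, -17, 0], [0, 0, -17, 0]])

```text
t: 8.45
eef_pos: [0.5756, 0.0337, 0.0923]
ee_rot: [3.141, -0.002, 1.729]
wrist_force: [0.1, -0.2, -3.9]
grip_width: 0.574
```

arm_command(steps=[[-1, 0, -1, 0], [-1, 0, -2, 0], [-1, 0, -3, 0], [-1, 0, -3, 0], [-1, 0, -3, 0], [-1, 0, -3, 0], [-1, 0, -3, 0], [-1, 0, -3, 0], [-1, 0, -3, 0], [-1, 0, -3, 0]])

```text
t: 9.28
eef_pos: [0.5744, 0.0337, 0.0899]
ee_rot: [3.141, -0.003, 1.729]
wrist_force: [-2.2, -0.6, 5.6]
grip_width: 0.572
```

Contact at exactly the seated height. Releasing, then on to the plain collar.

arm_command(steps=[[0, 0, 0, 0], [0, 0, 0, 0], [0, 0, 0, 0], [0, 0, 0, 0], [0, 0, 10, 0], [0, 0, 30, 0], [0, 0, 60, 0], [0, 0, 90, 0], [0, -25, 110, 0], [0, -60, 110, 0]], grip=-1)

```text
t: 10.12
eef_pos: [0.5769, -0.0249, 0.2053]
ee_rot: [3.131, 0.001, 1.734]
wrist_force: [0.7, -0.4, -0.5]
grip_width: 0.999
```

arm_command(steps=[[0, -40, 0, 0], [0, -80, 0, 0], [-10, -120, 0, 0], [-20, -160, 0, 0], [-20, -200, 0, 0], [-30, -240, 0, 0], [-30, -270, 0, 0], [-30, -295, 0, 0], [-30, -300, 0, 0], [-30, -300, 0, 0]], grip=-0.7)

```text
t: 10.95
eef_pos: [0.5467, -0.327, 0.2058]
ee_rot: [3.13, 0.002, 1.731]
wrist_force: [0.1, 0.1, -0.0]
grip_width: 0.848
```

Run:
```python
from h import *
s=arm.read_state();print(s["t"],s["eef_pos"],s["ee_rot"],s["grip_width"])
im=arm.snapshot("wrist");cv2.imwrite("pics/w3.png",im)
np.save("s3.npy",np.r_[s["eef_pos"],s["ee_rot"]])
p=proj("wrist",[[.544,-.3162,.036]],s)[0];print(p)
t=arm.snapshot("top");a=cv2.resize(t[200:290,225:365],None,fx=2.5,fy=2.5)
x,y=map(int,p);b=cv2.resize(im[y-70:y+70,x-70:x+70],(400,400))
a=cv2.resize(a,(350,225));c=np.zeros((400,750,3),np.uint8);c[:225,:350]=a;c[:,350:]=b;cv2.imwrite("pics/w3c.png",c)
```

```text
10.95 [ 0.54666648 -0.32702975  0.20578415] [3.13041365e+00 1.62196613e-03 1.73067053e+00] 0.8478873844578085
[313.94938865 220.72058142]
```

View pics/w3c.png

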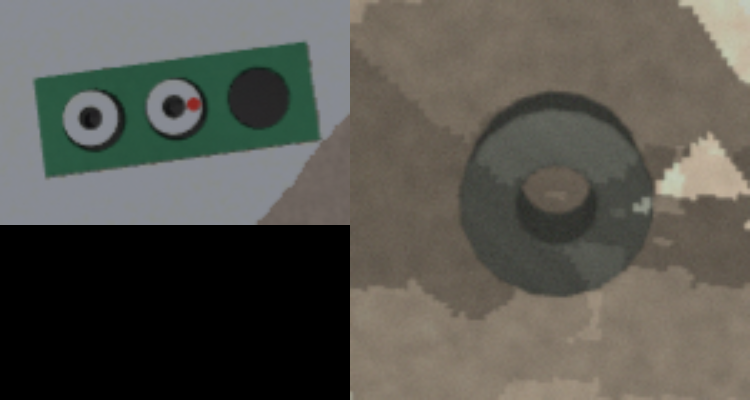

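arm_command(steps=[[-1, 6, -20, 0], [-2, 11, -45, 0], [-2, 11, -70, 0], [-2, 11, -95, 0], [-2, 11, -110, 0], [-2, 11, -120, 0], [-2, 11, -120, 0], [-2, 11, -120, 0], [-2, 11, -120, 0], [-2, 11, -120, 0]])

```text
t: 11.88
eef_pos: [0.5453, -0.313, 0.0868]
ee_rot: [3.13, 0.001, 1.734]
wrist_force: [0.2, -0.1, 0.0]
grip_width: 0.85
```

arm_command(steps=[[0, 0, 0, 0], [0, 0, 0, 0], [0, 0, 0, 0], [0, 0, 0, 0], [0, 0, 0, 0], [0, 0, 0, 0], [0, 0, 0, 0], [0, 0, 0, 0], [0, 0, 0, 0], [0, 0, 0, 0]], grip=1)

```text
t: 12.72
eef_pos: [0.5442, -0.3132, 0.0871]
ee_rot: [3.133, 0.0, 1.735]
wrist_force: [-5.4, -1.5, 5.2]
grip_width: 0.566
```

arm_command(steps=[[0, 0, 30, 0], [0, 0, 70, 0], [0, 20, 105, 0], [10, 55, 120, 0], [20, 90, 120, 0], [30, 130, 120, 0], [35, 170, 120, 0], [40, 210, 120, 0], [40, 230, 120, 0], [40, 235, 120, 0]])

```text
t: 13.55
eef_pos: [0.583, -0.0729, 0.2057]
ee_rot: [3.135, -0.004, 1.739]
wrist_force: [-0.2, 0.8, -5.0]
grip_width: 0.566
```

Run:
```python
from h import *
s=arm.read_state();print(s["t"],s["eef_pos"],s["ee_rot"],s["grip_width"])
im=arm.snapshot("wrist");cv2.imwrite("pics/w4.png",im)
np.save("s4.npy",np.r_[s["eef_pos"],s["ee_rot"]])
print(proj("wrist",[[.5867,-.0411,.014]],s))
```

```text
13.55 [ 0.58296117 -0.07293291  0.20565491] [ 3.13531048 -0.00409393  1.73862709] 0.5663037449061379
[[328.06830564 190.68949594]]
```

View pics/w4.png

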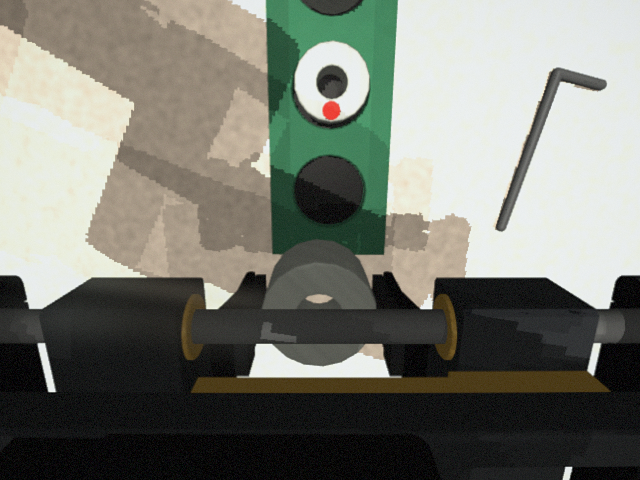

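Wrist view: end pocket at (329,189), marked collar seated at (332,84) with its dot at (332,110), and the held plain collar below. Computing the shift.

Run:
```python
from h import *
v=np.load("s4.npy");s=dict(eef_pos=v[:3],ee_rot=v[3:])
im=cv2.imread("pics/w4.png")
r=im[140:240,280:385];m=((r.max(2).astype(int)-r.min(2))<22)&(r.max(2)<75)
k,l,st,ce=cv2.connectedComponentsWithStats(m.astype(np.uint8),connectivity=4)
for i in range(1,k):
  if st[i,4]>2000:
    c=max(cv2.findContours((l==i).astype(np.uint8),0,1)[0],key=cv2.contourArea)
    e=cv2.fitEllipse(cv2.convexHull(c));ctr=np.array(e[0])+[280,140];print(e,ctr,at("wrist",ctr,.014,s))
z=s["eef_pos"][2]-.0871+.036
print("dot",at("wrist",(331.5,110.5),.040,s))
R=rpy(s["ee_rot"]);print("grasp",s["eef_pos"]+R@[0,0,.051])
cv2.imwrite("pics/w4c.png",cv2.resize(im[230:380,250:390],None,fx=4,fy=4))
print(at("wrist",[(319.5,259),(319.5,365)],z,s))
```

```text
((48.184261322021484, 50.926517486572266), (70.13982391357422, 71.3635025024414), 19.345348358154297) [328.18426132 190.92651749] [[ 0.58681961 -0.04126492  0.014     ]]
dot [[0.57827451 0.01515036 0.04      ]]
grasp [ 0.58324218 -0.07267354  0.15465635]
[[ 0.58047802 -0.05028227  0.15455491]
 [ 0.58880271 -0.09908964  0.15455491]]
```

View pics/w4c.png

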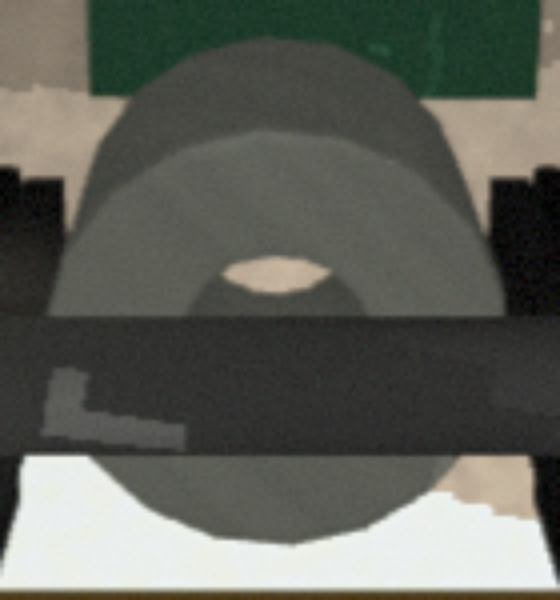

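arm_command(steps=[[2, 20, 0, 0], [2, 34, -20, 0], [2, 34, -50, 0], [2, 34, -75, 0], [2, 34, -90, 0], [2, 34, -95, 0], [2, 34, -95, 0], [2, 34, -95, 0], [2, 34, -95, 0], [2, 34, -95, 0]])

```text
t: 14.43
eef_pos: [0.5862, -0.0408, 0.1121]
ee_rot: [3.132, -0.002, 1.738]
wrist_force: [0.4, -0.1, -4.5]
grip_width: 0.57
```

arm_command(steps=[[-1, 2, 0, 0], [-1, 2, -3, 0], [-1, 2, -6, 0], [-1, 2, -9, 0], [-1, 2, -12, 0], [-1, 2, -15, 0], [-1, 2, -18, 0], [-1, 2, -20, 0], [-1, 2, -21, 0], [-1, 2, -21, 0]])

```text
t: 15.27
eef_pos: [0.585, -0.0387, 0.0912]
ee_rot: [3.133, -0.002, 1.738]
wrist_force: [-1.6, 0.7, -2.7]
grip_width: 0.568
```

arm_command(steps=[[0, 0, -1, 0], [0, 0, -1, 0], [0, 0, -1, 0], [0, 0, -1, 0], [0, 0, -1, 0], [0, 0, -1, 0], [0, 0, -1, 0], [0, 0, -1, 0], [0, 0, -1, 0], [0, 0, -1, 0]])

```text
t: 16.1
eef_pos: [0.5851, -0.0386, 0.0911]
ee_rot: [3.132, -0.002, 1.738]
wrist_force: [-1.6, 0.3, 6.1]
grip_width: 0.565
```

Seated: contact force at the expected height. Releasing and going to look at the probe.

arm_command(steps=[[0, 0, 0, 0], [0, 0, 0, 0], [0, 0, 0, 0], [0, 0, 0, 0], [0, 0, 10, 0], [0, 0, 30, 0], [0, 0, 65, 0], [0, 0, 100, 0], [0, 0, 135, -1], [0, 10, 170, -2]], grip=-1)

```text
t: 16.93
eef_pos: [0.5851, -0.0299, 0.2634]
ee_rot: [3.131, -0.001, 1.558]
wrist_force: [2.2, 0.2, -0.7]
grip_width: 1.0
```

arm_command(steps=[[0, 25, 30, -1], [-5, 55, 60, -1], [-10, 90, 80, -1], [-15, 125, 90, -1], [-20, 160, 90, -1], [-25, 195, 90, -1], [-30, 230, 90, -1], [-35, 260, 90, -1], [-38, 270, 90, -1], [-38, 270, 90, -1]])

```text
t: 17.77
eef_pos: [0.5459, 0.2424, 0.3539]
ee_rot: [3.131, -0.001, 1.475]
wrist_force: [0.5, 0.4, 0.3]
grip_width: 1.0
```

Run:
```python
from h import *
s=arm.read_state();print(s["t"],s["eef_pos"],s["ee_rot"],s["grip_width"],s["joint_pos"])
im=arm.snapshot("wrist");cv2.imwrite("pics/w5.png",im)
np.save("s5.npy",np.r_[s["eef_pos"],s["ee_rot"]])
print(proj("wrist",[[.547,.294,.161]],s))
cv2.imwrite("pics/t5.png",arm.snapshot("top"))
```

```text
17.7667 [0.54594119 0.2423996  0.35388358] [ 3.13117445e+00 -1.05016786e-03  1.47457581e+00] 0.9996755201669083 [ 0.23189319  0.42322303  1.43566322 -0.00247238  1.27250642  0.32883372]
[[309.81246604 162.67423468]]
```

View pics/w5.png

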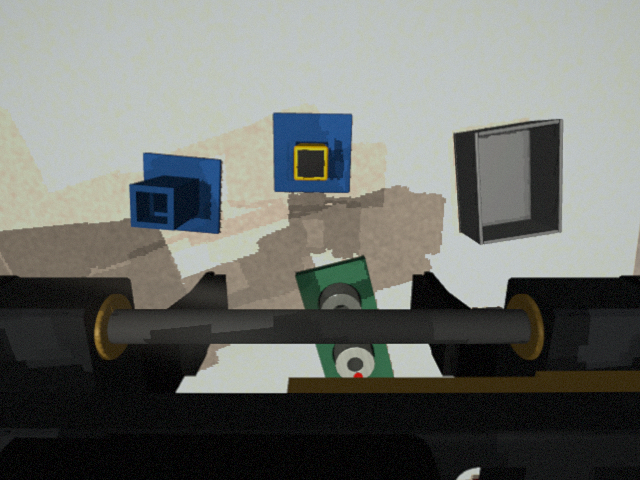

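View pics/t5.png

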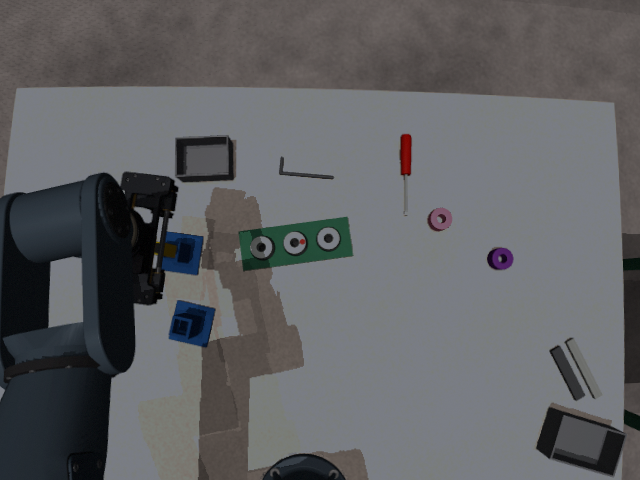

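Top view: all three collars are in the tray at (261,247), (295,243) and (328,238). Wrist view: the probe top is at (310,162), square to the image, in the farther stand. The empty stand is at (155,205). Measuring the probe accurately.

Run:
```python
from h import *
v=np.load("s5.npy");s=dict(eef_pos=v[:3],ee_rot=v[3:])
im=cv2.imread("pics/w5.png");h=cv2.cvtColor(im,cv2.COLOR_BGR2HSV)
m=cv2.inRange(h,(20,120,90),(35,255,255)); 
k,l,st,ce=cv2.connectedComponentsWithStats(m[120:220,270:350]);i=1+np.argmax(st[1:,4]);print(st[i])
ys,xs=np.nonzero(l==i);P=np.c_[xs+270,ys+120].astype(np.float32)
r=cv2.minAreaRect(P);print(r,at("wrist",r[0],.161,s))
b=at("wrist",cv2.boxPoints(r),.161,s);print(b,[np.degrees(np.arctan2(*(b[(i+1)%4]-b[i])[[1,0]])) for i in range(4)])
R=rpy(s["ee_rot"]);print(R@[0,0,1],"tool yaw",np.degrees(s["ee_rot"][2]))
cv2.imwrite("pics/w5c.png",cv2.resize(im[100:200,260:365],None,fx=6,fy=6))
```

```text
[ 24  25  34  36 483]
((310.5, 162.5), (35.0, 33.0), 90.0) [[0.54753179 0.29408027 0.161     ]]
[[0.53657361 0.30805708 0.161     ]
 [0.56110381 0.30569526 0.161     ]
 [0.55876657 0.27975563 0.161     ]
 [0.53364072 0.28219728 0.161     ]] [np.float64(-5.499596174749835), np.float64(-95.14862451603486), np.float64(174.4496048092467), np.float64(83.52944776481405)]
[ 1.04707156e-02  4.43722197e-05 -9.99945180e-01] tool yaw 84.48697071275986
```

View pics/w5c.png

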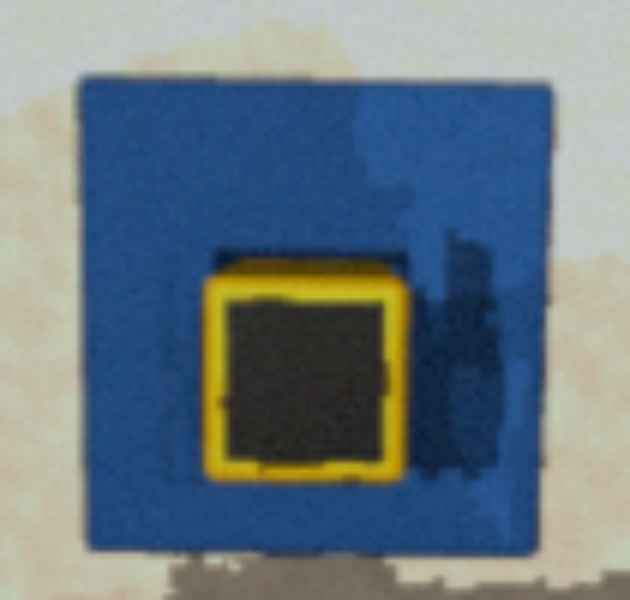

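arm_command(steps=[[0, 20, 0, 0], [1, 40, 0, 0], [1, 52, -10, 0], [1, 52, -35, 0], [1, 52, -60, 0], [1, 52, -80, 0], [1, 52, -90, 0], [1, 52, -90, 0], [1, 52, -90, 0], [1, 52, -90, 0]])

```text
t: 18.7
eef_pos: [0.5491, 0.2912, 0.2648]
ee_rot: [3.129, -0.0, 1.47]
wrist_force: [0.1, 0.6, -0.4]
grip_width: 1.0
```

arm_command(steps=[[-1, 1, -10, 0], [-2, 3, -30, 0], [-2, 3, -50, 0], [-2, 3, -66, 0], [-2, 3, -76, 0], [-2, 3, -76, 0], [-2, 3, -76, 0], [-2, 3, -76, 0], [-2, 3, -76, 0], [-2, 3, -76, 0]])

```text
t: 19.53
eef_pos: [0.5477, 0.2945, 0.19]
ee_rot: [3.126, -0.001, 1.47]
wrist_force: [0.3, -0.7, -0.2]
grip_width: 0.998
```

arm_command(steps=[[0, 0, 0, 0], [0, 0, 0, 0], [0, 0, 0, 0], [0, 0, 0, 0], [0, 0, 0, 0], [0, 0, 0, 0], [0, 0, 0, 0], [0, 0, 0, 0], [0, 0, 0, 0], [0, 0, 0, 0]], grip=1)

```text
t: 20.37
eef_pos: [0.5477, 0.2944, 0.19]
ee_rot: [3.127, -0.001, 1.47]
wrist_force: [-1.7, 0.0, 0.3]
grip_width: 0.325
```

arm_command(steps=[[0, 0, 0, 0], [0, 0, 0, 0], [0, 0, 10, 0], [0, 0, 25, 0], [0, 0, 40, 0], [0, 0, 60, 0], [0, 0, 80, 0], [0, 0, 100, 0], [0, 0, 120, 0], [0, 0, 130, 0]])

```text
t: 21.2
eef_pos: [0.5486, 0.2947, 0.3232]
ee_rot: [3.122, -0.003, 1.47]
wrist_force: [0.8, 0.6, -2.1]
grip_width: 0.294
```

Run:
```python
from h import *
s=arm.read_state();print(s["t"],s["eef_pos"],s["ee_rot"],s["grip_width"],s["wrist_force"])
im=arm.snapshot("wrist");sc=arm.snapshot("scene")
np.save("s6.npy",np.r_[s["eef_pos"],s["ee_rot"]]);cv2.imwrite("pics/w6.png",im);cv2.imwrite("pics/s6.png",sc)
cv2.imwrite("pics/s6c.png",cv2.resize(sc[100:300,270:520],None,fx=3,fy=3))
```

```text
21.2 [0.54861917 0.29468479 0.32321691] [ 3.121951   -0.00315245  1.47046777] 0.29354870968717145 [ 0.82354551  0.63530226 -2.10986884]
```

View pics/s6c.png

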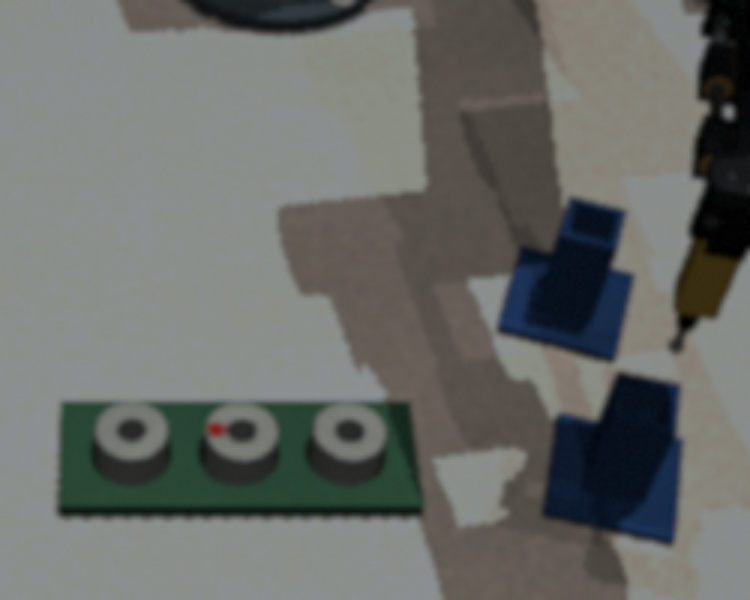

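View pics/w6.png

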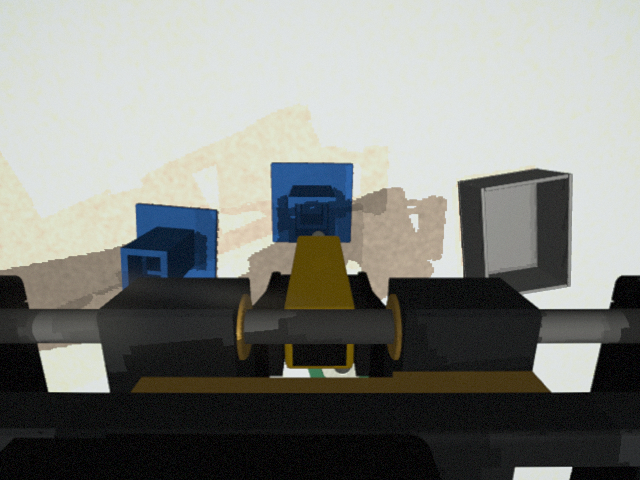

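Scene crop: all three collars stand flat in a row, the probe is clear of the stand with its foot at about (677,345) in the crop. Checking that the foot is where I expect.

Run:
```python
from h import *
v=np.load("s6.npy");s=dict(eef_pos=v[:3],ee_rot=v[3:]);R=rpy(s["ee_rot"])
tipn=s["eef_pos"]+R@[0,0,.174];print("nominal tip",tipn, "tool z",R@[0,0,1])
for n in("scene","wrist"): print(n,proj(n,[tipn,s["eef_pos"]+R@[0,0,.174-.045],s["eef_pos"]+R@[0,0,.174-.03]],s))
sc=cv2.imread("pics/s6.png");w=cv2.imread("pics/w6.png")
a=cv2.resize(sc[165:225,480:525],None,fx=8,fy=8,interpolation=cv2.INTER_CUBIC);b=cv2.resize(w[220:270,290:350],None,fx=5.5,fy=5.5)
c=np.zeros((480,700,3),np.uint8);c[:,:360]=a;c[:275,365:695]=b;cv2.imwrite("pics/c6.png",c)
```

```text
nominal tip [0.55207435 0.29488816 0.14925134] tool z [ 0.01985732  0.0011688  -0.99980214]
scene [[494.49958162 215.93807557]
 [501.47861428 199.68218381]
 [499.09464249 205.235874  ]]
wrist [[317.5640714  234.66076484]
 [317.32156107 253.32777965]
 [317.41185261 246.37707328]]
```

View pics/c6.png

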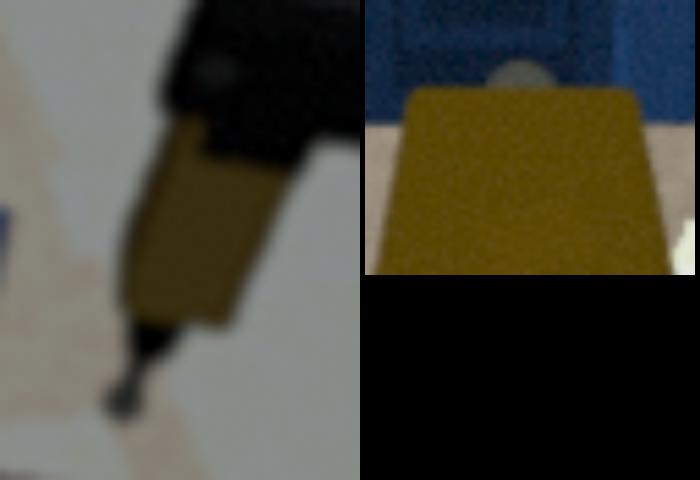

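arm_command(steps=[[0, -15, 0, 0], [5, -45, 0, 0], [8, -80, 0, 0], [11, -115, 0, 0], [14, -150, 0, 0], [17, -185, 0, 0], [20, -220, 0, 0], [23, -250, 0, 0], [26, -270, -10, 0], [26, -280, -20, 0]])

```text
t: 22.13
eef_pos: [0.5747, 0.011, 0.3013]
ee_rot: [3.122, -0.002, 1.467]
wrist_force: [0.9, 0.5, -1.9]
grip_width: 0.295
```

arm_command(steps=[[0, 0, -10, 0], [0, 0, -25, 0], [0, 0, -40, 0], [0, 0, -52, 0], [0, 0, -60, 0], [0, 0, -66, 0], [0, 0, -66, 0], [0, 0, -66, 0], [0, 0, -66, 0], [0, 0, -66, 0]])

```text
t: 22.97
eef_pos: [0.5752, 0.0111, 0.2361]
ee_rot: [3.12, -0.002, 1.467]
wrist_force: [-0.2, -0.2, -2.1]
grip_width: 0.298
```

Run:
```python
from h import *
s=arm.read_state();print(s["t"],s["eef_pos"],s["ee_rot"],s["grip_width"],s["wrist_force"])
sc=arm.snapshot("scene");w=arm.snapshot("wrist");t=arm.snapshot("top")
np.save("s7.npy",np.r_[s["eef_pos"],s["ee_rot"]]);R=rpy(s["ee_rot"])
tip=s["eef_pos"]+R@[0,0,.174];print("tip",tip)
print(proj("scene",[tip,[.578,.0153,.04]]),proj("wrist",[tip,[.578,.0153,.04]],s))
cv2.imwrite("pics/s7.png",sc);cv2.imwrite("pics/w7.png",w)
a=cv2.resize(sc[190:280,300:390],(540,540),interpolation=cv2.INTER_CUBIC);cv2.imwrite("pics/s7c.png",a)
```

```text
22.9667 [0.57515542 0.01109127 0.23610253] [ 3.12004163e+00 -1.93009179e-03  1.46737056e+00] 0.2980611636579904 [-0.24389668 -0.17321589 -2.06640966]
tip [0.57891964 0.01103812 0.06214326]
[[339.95280323 235.90787822]
 [341.60075557 242.35074479]] [[317.56060707 234.66502114]
 [315.35667168 222.49384138]]
```

View pics/s7c.png

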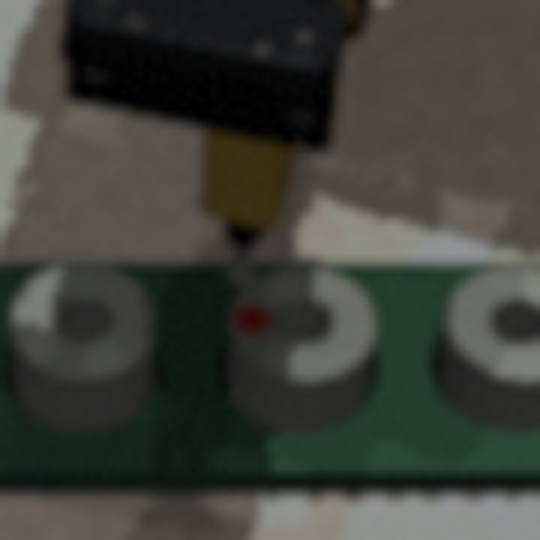

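View pics/w7.png

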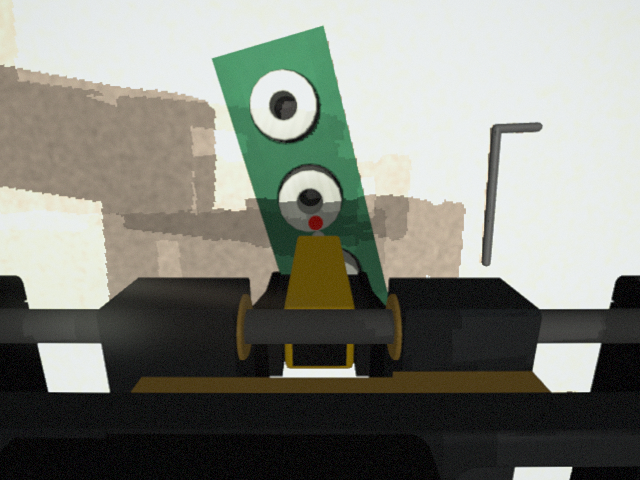

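Wrist view: dot at (316,223), foot just in front of the handle at about (318,234). In the scene crop the foot is at (240,278) and the dot at (252,318). These agree with the predictions: the tip is about 4 mm short in y and 22 mm above the dot.

arm_command(steps=[[-1, 2, 0, 0], [-1, 4, -4, 0], [-1, 4, -8, 0], [-1, 4, -12, 0], [-1, 4, -16, 0], [-1, 4, -18, 0], [-1, 4, -18, 0], [-1, 4, -18, 0], [-1, 4, -18, 0], [-1, 4, -18, 0]])

```text
t: 23.95
eef_pos: [0.5741, 0.015, 0.2181]
ee_rot: [3.12, -0.002, 1.467]
wrist_force: [0.2, -0.7, -2.1]
grip_width: 0.298
```

Run:
```python
from h import *
s=arm.read_state();R=rpy(s["ee_rot"])
print(s["t"],s["eef_pos"],s["ee_rot"],s["wrist_force"],"tip",s["eef_pos"]+R@[0,0,.174])
w=arm.snapshot("wrist");sc=arm.snapshot("scene");c=np.zeros((480,760,3),np.uint8)
c[:,:360]=cv2.resize(sc[200:280,310:370],(360,480),interpolation=cv2.INTER_CUBIC);c[:400,360:]=cv2.resize(w[170:270,265:365],(400,400));cv2.imwrite("pics/c8.png",c)
```

```text
23.95 [0.57412071 0.01501094 0.21813521] [ 3.12003893e+00 -1.92070963e-03  1.46721611e+00] [ 0.24805028 -0.69322237 -2.11541275] tip [0.57788522 0.01495554 0.04417594]
```

View pics/c8.png

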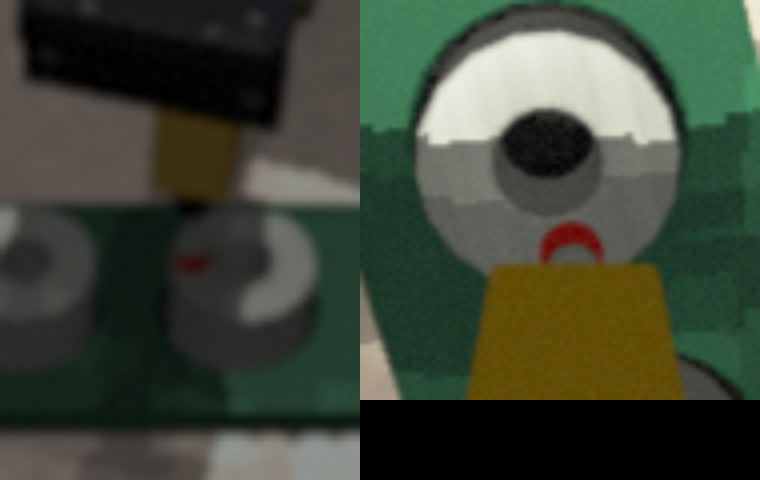

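arm_command(steps=[[0, 1, 0, 0], [0, 1, -1, 0], [0, 1, -2, 0], [0, 1, -3, 0], [0, 1, -4, 0], [0, 1, -5, 0], [0, 1, -6, 0], [0, 1, -7, 0], [0, 1, -8, 0], [0, 1, -8, 0]])

```text
t: 24.88
eef_pos: [0.5741, 0.016, 0.2101]
ee_rot: [3.12, -0.002, 1.467]
wrist_force: [-1.4, -0.2, -0.1]
grip_width: 0.299
```

Run:
```python
from h import *
f=[]
for i in range(4):
    s=arm.read_state();f.append(s["wrist_force"][2]);w=arm.snapshot("wrist")
R=rpy(s["ee_rot"])
print(s["t"],s["eef_pos"],s["ee_rot"],f,"tip",s["eef_pos"]+R@[0,0,.174])
cv2.imwrite("pics/w9.png",cv2.resize(w[170:270,265:365],(400,400)))
```

```text
25.0333 [0.57408093 0.01601826 0.21026093] [ 3.12000498e+00 -1.91761580e-03  1.46720194e+00] [np.float64(-0.11520789217100386), np.float64(0.0004739580199457083), np.float64(0.8002923051786979), np.float64(1.1718556879330229)] tip [0.57785126 0.01596166 0.03630179]
```

View pics/w9.png

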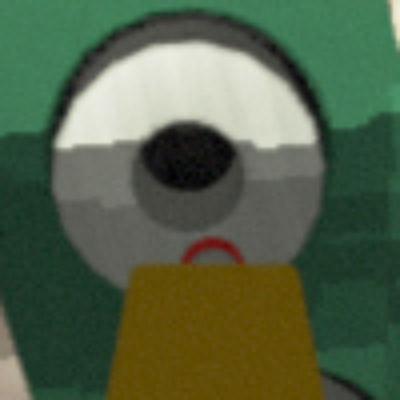

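Run:
```python
from h import *
f=[]
for i in range(24):
    arm.snapshot("wrist");f.append(arm.read_state()["wrist_force"].copy())
f=np.array(f);print(f.mean(0),f.std(0)/5,arm.read_state()["t"])
```

```text
[-0.30166817  0.04215276  0.21962732] [0.110842   0.10663277 0.10696344] 26.2833
```

Push is about 2.2 N, roughly 4.3 mm in (geometry alone says 3.7). Another 4 mm.

arm_command(steps=[[0, 0, -1, 0], [0, 0, -2, 0], [0, 0, -3, 0], [0, 0, -4, 0], [0, 0, -4, 0], [0, 0, -4, 0], [0, 0, -4, 0], [0, 0, -4, 0], [0, 0, -4, 0], [0, 0, -4, 0]])

```text
t: 27.12
eef_pos: [0.5742, 0.016, 0.2063]
ee_rot: [3.12, -0.002, 1.467]
wrist_force: [0.2, 0.4, 0.3]
grip_width: 0.295
```

Run:
```python
from h import *
f=[]
for i in range(24):
    w=arm.snapshot("wrist");f.append(arm.read_state()["wrist_force"].copy())
f=np.array(f);s=arm.read_state();R=rpy(s["ee_rot"]);print(f.mean(0),s["t"],s["eef_pos"],s["ee_rot"],s["grip_width"],"tip",s["eef_pos"]+R@[0,0,.174])
sc=arm.snapshot("scene");t=arm.snapshot("top");cv2.imwrite("pics/t10.png",t)
c=np.zeros((480,760,3),np.uint8)
c[:,:360]=cv2.resize(sc[200:280,310:370],(360,480),interpolation=cv2.INTER_CUBIC);c[:400,360:]=cv2.resize(w[170:270,265:365],(400,400));cv2.imwrite("pics/c10.png",c);cv2.imwrite("pics/s10.png",sc)
```

```text
[-0.13236356  0.16125944  1.3030039 ] 28.3167 [0.57413158 0.01601442 0.20618825] [ 3.11989344e+00 -1.91532822e-03  1.46720024e+00] 0.2984146409467173 tip [0.57792116 0.0159554  0.03222953]
```

View pics/c10.png

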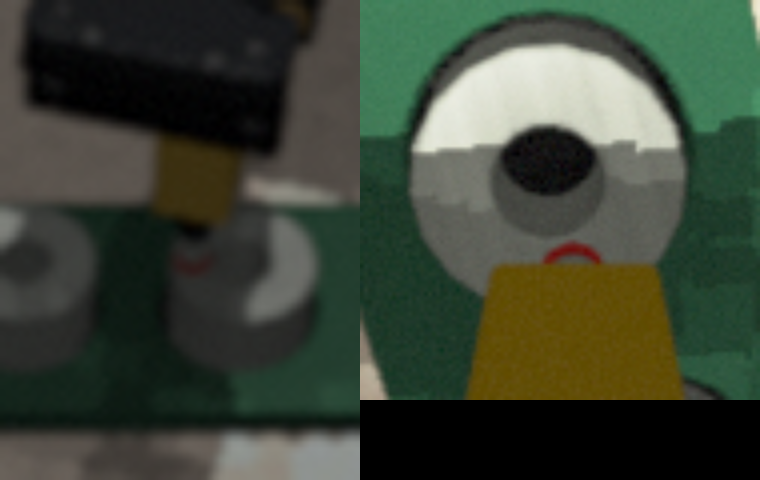

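View pics/s10.png

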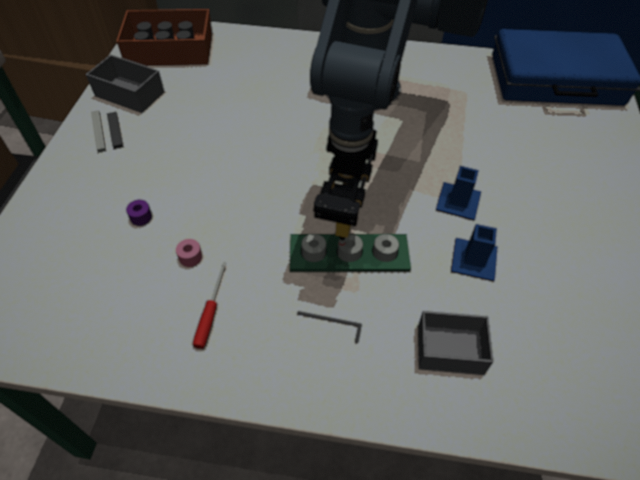

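The foot sits on the dot with an even red rim showing. Geometry says it is 7.8 mm in, and force (about 3.1–3.4 N) says 8–9 mm. The bin, screwdriver and hex key haven't moved. Handing in.

```bash
python3 -c "
from workcell import arm
print(arm.finish_job())"
```

```text
the job is handed in; nothing more can be done
None
```

I put the marked collar in the middle pocket and the plain collar in the -y end pocket, let go of both, then took the probe from the farther stand. I handed the job in at about 28 s, with the gripper still holding the probe on the red dot.

**Collars:** both met the pocket floor at the expected height. Before I pressed, the cameras showed all three standing flat in a row.

**Foot position:** the wrist view shows an even red rim round the foot, so it is centred on the dot to about 1 mm.

**Press depth:** two checks disagree a little. Geometry gives about 7.8 mm in, while the averaged wrist force of about 3.1–3.4 N gives 8–9 mm. Both are near the 8 mm half-way point and well short of the 16 mm stop.

**Tilt:** the tool slowly drifted to about 1.2° off vertical during the job, and the moves gave no way to correct it. I took the probe to be upright within that.

**Left alone:** the bin, screwdriver and hex key look unmoved in the last picture.

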